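Push a control housing home in the squaring jig

ROBOT

A 6-joint arm with a two-finger parallel gripper is mounted at the origin on the work surface. World frame = base frame: x ahead of the robot, y to its left, z up, the work surface at z = 0. Lengths are in m, angles in rad, forces in N, time in s.
With the tool pointing down it reaches from about 0.425 to 1.125 m from the base axis. Payload 14.9 kg.
Tool frame: the origin (TCP) lies midway between the tips of the shut fingers; the grasp point (between the pads) lies 19 mm behind it; z points along the fingers, y is the line along which they close (so a half turn about z gives the same grasp; the last joint's range is limited). The gripper opens to 91 mm and grips with 3 to 60 N. Pads are 32 mm wide; open, the fingers measure 118 mm over their backs; the gripper's body (76 mm by 178 mm) begins 60 mm behind the grasp point.
Start: joints at [1.221, 0.379, 1.734, -0, 1.028, -0.033], TCP at [0.218, 0.665, 0.214] pointing down, gripper open.
Joint ranges: [-2.77, 2.77], [-0.74, 2.19], [0, 2.66], [-1.06, 4.2], [0.31, 2.87], [-3.08, 3.08]. Speed limits (rad/s): [1.89, 1.89, 2.39, 3.14, 3.14, 3.14].

INTERFACE

Orientations are given as a 3x3 rotation matrix whose columns are the frame's x, y, z axes.
In Python, from workcell import r gives the robot as it stands.
- The arm moves only by the tool send_rows, never from a script. Its argument "commands" is text: rows parted by semicolons, each of 7 numbers parted by spaces: the closure, from 0 (fully open) to 1 (shut), then the shift along the tool's x, y, z in cm, then the turn, a rotation vector about the tool's x, y, z in rad. In form: claw x y z ax ay az; .... A call has 1 to 10 rows; each row shifts and turns the commanded pose from where the row before left it, along the tool's axes as they then stand; what a row does not reach is not made up. A row lasts 1/10 s, in which the tool goes at most 50 mm and 8.59 degrees, less where a joint would pass 70% of its speed; a pose out of reach is approached as far as the arm can. A call is refused whole if a number of a shift passes 5 or a number of a turn 0.15, either way. A call with a gripper value outside its range is refused whole. The fingers move at their own pace and stop on an object; the grip force is fixed at half the most. Time passes only in rows, so rows that do not move let the fingers close. It gives the time, the measured TCP pose, the force, the opening and the grip force at its end, in the units of the state.
- r.observe(): the state, without advancing time (a new reading comes with each control period).
- r.grab_frame(name): name is "scene" or "top"; returns a dict with "img" (400x640x3 uint8, red, green, blue), "K" (3x3 intrinsics, pixels), "rvec" (rotation vector, rad) and "tvec" (3), from world to camera coordinates, as OpenCV has them. Camera axes: x right, y down, z forward; pixel columns grow to the right and rows downward; lengths in m; the calibration is good to about 2 mm. A picture is of the moment at which its call begins. There is no depth.
- r.hand_in(): hands the job in; it is judged then, once.
The state is a dict: "time": time; "q": joint angles; "qd": joint speeds; "joint_torque": joint torques, N m; "tcp_pos": TCP position; "eef_rot": TCP orientation; "ft_force": force on the tool from outside, world axes, zero at the start; "moment": the same for the moment, N m; "width": finger opening in m; "finger_force": force on a finger pad.
Only numpy, scipy, OpenCV 4.12 (cv2) and the standard library are available. Lean on these libraries where they do the work, as an engineer would, in place of code of your own. Each camera call takes 0.05 s, during which the arm holds its last target. There are 200 camera calls.

TASK

Square up the grey control housing in the jig on the repair bench: push it along the plywood until its long far side is flush against the back rail, and push the sliding jaw to the left so that it shoves the housing along the rail, fully home against the end stop, and stays closed up against it. Only push with the fingertips or the outside of the fingers: do not lift or tip the housing, and leave everything else on the jig and bench where it is.

Things in the scene. Friction and masses are not known exactly. Their poses are not given: they have to be found in the camera images.
- jig: Squaring jig fixed to the bench: plywood base 250 x 340 x 10 mm, two aluminium strips rising 24 mm above it (back rail, end stop) and a sliding steel jaw. Origin at bench level; base spans x -130..120, y -170..170 mm. x points away from the robot (yaw -0.4 to 0.2 rad), y left. Rail: whole far edge, near face at x = 100 mm. End stop: on the left, x -70..100 mm, inner face at y = 120 mm.
- corner (a point): The inner corner where the rail's near face and the end stop's inner face meet, at the plywood's top (jig frame 100, 120, 10 mm). Axes as the jig's.
- housing: Loose grey sheet-metal box, 95 (x) x 110 (y) x 36 mm high, 0.4 to 0.8 kg; black terminal strip 8 mm tall on its top. Origin: centre of its underside, on the plywood. Starts short of the rail, turned up to 0.3 rad. Slides freely (a push of 2 to 10 N). Home: its 110 mm far side (+x) on the rail, its left side (+y) on the end stop, origin 47.5 mm in -x and 55 mm in -y from the corner.
- jaw (a joint): Sliding jaw's travel in m along jig +y, towards the end stop: 0 is open, its face at jig y = -130 mm; at 0.140 its face touches the right side of a housing that is home; limit 0.150. Starts at 0 to 0.035. About 3 N of friction; it stays where it is left (no spring, no lock).
- jaw_face (a point): Middle of the jaw's face that looks to the end stop, 16 mm above the plywood. The jaw is a plain steel bar, 80 mm along jig x (x 10..90 mm) by 25 mm along jig y, its top 33.5 mm above the plywood. Axes as the jig's.
- jaw_back (a point): Middle of the jaw's outer (right) face, where it is pushed to the left, 25 mm in jig -y from jaw_face.
- capacitor: Bystander, to be left alone: bare metal capacitor can, 32 mm diameter, 54 mm tall, standing on the jig base's near right corner. Origin at its underside's centre.
- coil: Bystander, to be left alone: small transformer coil, 40 x 36 x 30 mm, on the jig base's near left corner. Origin at its underside's centre.
- cup: Bystander, to be left alone: open plastic cup, 72 mm across, 85 mm tall, on the bench beside the jig. Origin at its underside's centre.
- jar: Bystander, to be left alone: glass jar, 60 mm across, 70 mm tall, on the bench beside the jig. Origin at its underside's centre.
- reel: Bystander, to be left alone: steel reel, 60 mm across, 30 mm tall, on the bench beside the jig. Origin at its underside's centre.
- oiler: Bystander, to be left alone: small bottle, 36 mm across, 75 mm tall, on the bench beside the jig. Origin at its underside's centre.
There are look-alikes about, which are no part of the job. Of the things like the housing, leave any that is blue, turquoise or yellow; of the rest the larger one is meant.

How it is judged:
By the outcome, as a careful person would: the job done as asked, in the order asked, and still so for the second after the job is handed in, with the robot touching nothing.
It also fails if it takes over 51 s, if anything falls off the work surface, if the arm or the gripper's body presses on something with over 40 N, if the wrist force passes 120 N, or if a joint passes its speed limit or range.

## Working session

There is one attempt and no reset: what is moved stays moved. The work goes in short steps, Python scripts to look and compute and a tool call to move; the robot and the scene stay as the last step left them, time stands still between calls to the robot, and variables do not carry over. Pictures are saved under pics/ and viewed, at most 10 in all, crops included, and the job is handed in when it is done.

Besides the shell and the picture viewer there is one more tool, called after "Emit:" as name(argument=value, ...) on one line, values as JSON. send_rows: Moves the arm, as the interface text tells. Its arguments: {"type":"object","properties":{"commands":{"type":"string"}},"required":["commands"]}

```bash
mkdir -p pics; cat > h.py <<'E'
import numpy as np, cv2
from workcell import r
def grab(n):
    f=r.grab_frame(n); f['R']=cv2.Rodrigues(np.array(f['rvec'],float))[0]; f['t']=np.array(f['tvec'],float).ravel(); return f
def ray(f,uv,z):
    d=f['R'].T@np.linalg.inv(f['K'])@np.array([uv[0],uv[1],1.]); c=-f['R'].T@f['t']
    return c+d*(z-c[2])/d[2]
def proj(f,p):
    c=f['K']@(f['R']@np.array(p,float)+f['t']); return c[:2]/c[2]
def save(f,n,crop=None,s=1):
    im=f['img'][:,:,::-1]
    if crop: x0,y0,x1,y1=crop; im=im[y0:y1,x0:x1]
    cv2.imwrite('pics/'+n,cv2.resize(im,None,fx=s,fy=s,interpolation=cv2.INTER_CUBIC))
E
python3 - <<'E'
from h import *
import pickle
for n in('scene','top'):
    f=grab(n); save(f,n+'0.png',s=1.25); pickle.dump(f,open(n+'0.pkl','wb'))
    print(n,-f['R'].T@f['t'],f['R'][2])
print(r.observe()['tcp_pos'],r.observe()['eef_rot'],r.observe()['time'])
E
```

```text
scene [1.272541   0.79307991 0.7293498 ] [-0.56459694 -0.62870249 -0.53475553]
top [ 4.70832124e-01 -6.54639831e-04  9.13051178e-01] [ 0.11242671 -0.02095308 -0.99343908]
[0.21795571 0.66485431 0.21334201] [[-9.50233540e-01  3.11538301e-01 -3.27077087e-04]
 [ 3.11538471e-01  9.50233108e-01 -9.05851438e-04]
 [ 2.85920596e-05 -9.62667515e-04 -9.99999536e-01]] 0.1
```

View pics/top0.png

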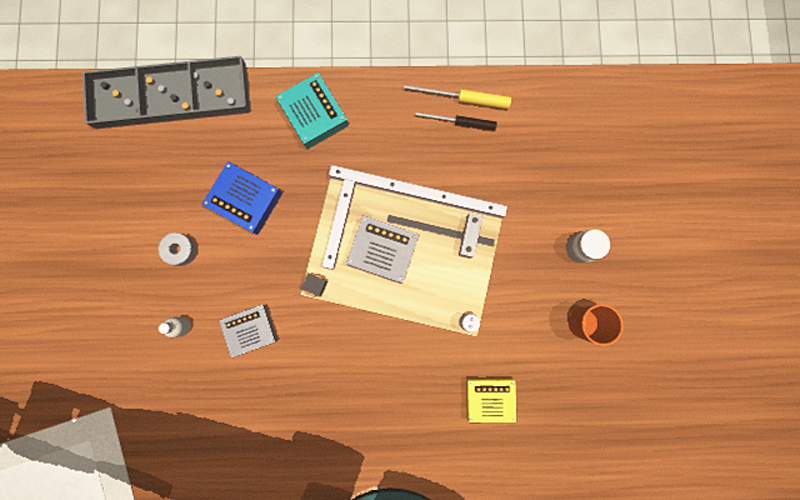

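View pics/scene0.png

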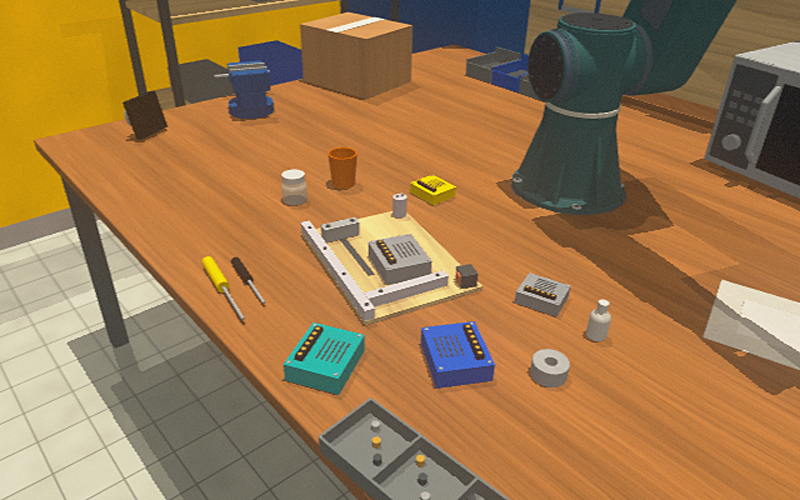

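The top picture shows two grey boxes: the larger on the jig at about (384,249) and a smaller one on the bench at (248,330). The others are blue (242,197), turquoise (313,110) and yellow (491,400). The larger grey box, on the plywood, is the housing; I'll confirm it in a crop. The jaw is at (471,235), rail from (333,172) to (505,210), end stop at (340,225), coil at (314,284) and capacitor at (469,322).

```bash
python3 - <<'E'
from h import *
import pickle
f=pickle.load(open('top0.pkl','rb'))
save(f,'crop0.png',(230,125,420,275),4)
im=f['img']; hsv=cv2.cvtColor(im,cv2.COLOR_RGB2HSV)
m=((hsv[:,:,1]<45)&(hsv[:,:,2]>90)).astype(np.uint8)*255
m[:,:230]=0;m[:,420:]=0;m[:125]=0;m[275:]=0
cs,_=cv2.findContours(m,cv2.RETR_EXTERNAL,cv2.CHAIN_APPROX_NONE)
for c in cs:
    if cv2.contourArea(c)>60:
        b=cv2.boxPoints(cv2.minAreaRect(c)); print(cv2.contourArea(c),b.round(1).tolist(), im[m>0].mean())
        for z in(.034,.0435,.046): print(z,[ray(f,p,z)[:2].round(4).tolist() for p in b])
E
```

```text
135.0 [[370.0, 264.0], [370.0, 251.0], [383.0, 251.0], [383.0, 264.0]] 203.91141308383456
0.034 [[0.4221, -0.1391], [0.4515, -0.1401], [0.4509, -0.1699], [0.4215, -0.1688]]
0.0435 [[0.4226, -0.1376], [0.4517, -0.1386], [0.4511, -0.1681], [0.422, -0.167]]
0.046 [[0.4228, -0.1372], [0.4517, -0.1382], [0.4512, -0.1676], [0.4222, -0.1665]]
164.5 [[241.10000610351562, 230.1999969482422], [245.89999389648438, 218.3000030517578], [260.0, 224.0], [255.1999969482422, 235.89999389648438]] 203.91141308383456
0.034 [[0.5042, 0.1539], [0.5313, 0.1431], [0.5177, 0.1107], [0.4908, 0.1216]]
0.0435 [[0.5039, 0.1522], [0.5306, 0.1415], [0.5172, 0.1095], [0.4905, 0.1203]]
0.046 [[0.5038, 0.1518], [0.5305, 0.1411], [0.5171, 0.1092], [0.4905, 0.12]]
1865.0 [[276.3999938964844, 210.8000030517578], [289.29998779296875, 172.10000610351562], [334.6000061035156, 187.1999969482422], [321.70001220703125, 225.89999389648438]] 203.91141308383456
0.034 [[0.5475, 0.073], [0.6375, 0.0423], [0.6002, -0.0626], [0.5108, -0.0307]]
0.0435 [[0.5466, 0.0722], [0.6357, 0.0418], [0.5988, -0.062], [0.5104, -0.0304]]
0.046 [[0
[... 634 characters left out ...]
10000610351562]] 203.91141308383456
0.034 [[0.5623, -0.1378], [0.6401, -0.1578], [0.6267, -0.2131], [0.5491, -0.1926]]
0.0435 [[0.5613, -0.1364], [0.6383, -0.1561], [0.625, -0.2108], [0.5482, -0.1905]]
0.046 [[0.561, -0.136], [0.6378, -0.1557], [0.6246, -0.2102], [0.548, -0.19]]
1621.0 [[246.89999389648438, 210.3000030517578], [264.8999938964844, 132.0], [405.29998779296875, 164.39999389648438], [387.20001220703125, 242.6999969482422]] 203.91141308383456
0.034 [[0.5499, 0.1408], [0.7344, 0.0986], [0.6518, -0.2304], [0.4697, -0.1804]]
0.0435 [[0.549, 0.1393], [0.7316, 0.0975], [0.6498, -0.2279], [0.4697, -0.1785]]
0.046 [[0.5488, 0.1389], [0.7308, 0.0973], [0.6493, -0.2273], [0.4697, -0.178]]
```

View pics/crop0.png

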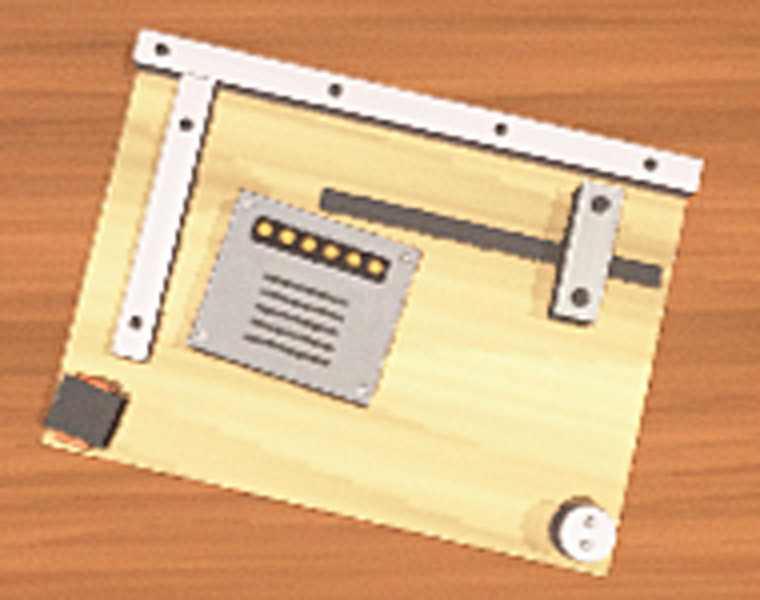

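The crop confirms it: the larger grey box lies on the plywood, with corners at crop (240,190), (420,245), (370,405) and (188,347). It is turned slightly clockwise against the rail, whose near edge runs from (133,66) to (700,190).

```bash
cat >> h.py <<'E'
import json,os
if os.path.exists('jig.json'): J=json.load(open('jig.json'))
def tojig(p): # world xy -> jig xy (m)
    c,s=np.cos(J['yaw']),np.sin(J['yaw']); d=np.array(p[:2])-J['o']; return np.array([c*d[0]+s*d[1],-s*d[0]+c*d[1]])
def toworld(p):
    c,s=np.cos(J['yaw']),np.sin(J['yaw']); return np.array([c*p[0]-s*p[1],s*p[0]+c*p[1]])+J['o']
def tool():
    o=r.observe(); R=np.array(o['eef_rot']); return o,tojig(o['tcp_pos']),np.arctan2(-R[0,1],R[1,1])-J['yaw']
E
python3 - <<'E'
from h import *
import pickle
f=pickle.load(open('top0.pkl','rb'))
g=lambda u,v,z: ray(f,(230+u/4-.4,125+v/4-.4),z)[:2]
a,b=g(133,66,.034),g(700,190,.034); c,d=g(214,85,.034),g(147,360,.034)
y=(a-b)/np.linalg.norm(a-b); yaw=np.arctan2(-y[0],y[1]); x=np.array([np.cos(yaw),np.sin(yaw)]);y=np.array([-x[1],x[0]])
e=(c-d); print('yaw rail',yaw,'stop',np.arctan2(e[1],e[0]))
X=(a+b)/2@x; Y=(c+d)/2@y
o=(X-.1)*x+(Y-.12)*y
json.dump(dict(o=o.tolist(),yaw=float(yaw)),open('jig.json','w'))
import h; h.J=dict(o=o,yaw=yaw); print(o)
P=lambda *q:print([(tojig(g(*k))*1000).round(1).tolist() for k in q])
P((240,190,.046),(420,245,.046),(370,405,.046),(188,347,.046)) # housing
P((582,182,.0435),(622,188,.0435),(593,322,.0435),(552,318,.0435)) # jaw
P((43,445,.01),(605,575,.01),(685,200,.01)) # base
P((585,533,.064)); P((85,410,.04))
o,t,w=tool(); print(t,w)
E
```

```text
yaw rail -0.23425763052354695 stop -0.24297673265549916
[ 0.57613886 -0.03684535]
[[39.4, 89.4], [30.6, -18.4], [-65.3, -9.8], [-55.3, 98.2]]
[[87.4, -102.6], [89.0, -126.0], [8.8, -124.8], [6.0, -101.3]]
[[-127.4, 171.8], [-131.0, -166.0], [97.8, -169.9]]
[[-109.7, -140.2]]
[[-102.5, 147.8]]
[-0.51127926  0.59939227] -0.08255399101165581
```

Emit:
send_rows(commands="0.3 0 0 0 0 0 -0.083; 0.3 -2.9 -3.9 0 0 0 0; 0.3 -2.9 -3.9 0 0 0 0; 0.3 -2.9 -3.9 0 0 0 0; 0.3 -2.9 -3.9 0 0 0 0; 0.3 -2.9 -3.9 0 0 0 0; 0.3 -2.9 -3.9 0 0 0 0; 0.3 -2.9 -3.9 0 0 0 0; 0.3 -2.9 -3.9 0 0 0 0; 0.3 -2.9 -3.9 0 0 0 0")

```text
time: 1.1
tcp_pos: [0.3909, 0.2614, 0.2139]
eef_rot: [[-0.973, 0.231, 0.0], [0.231, 0.973, 0.0], [-0.0, 0.0, -1.0]]
ft_force: [1.2, 0.5, 0.0]
width: 0.0641
finger_force: 0.0
```

```bash
python3 -c "
from h import *
o,t,w=tool();print(o['time'],o['tcp_pos'],t,w,o['ft_force'],o['width'])"
```

```text
1.1 [0.3908757  0.26139056 0.21391745] [-0.24942986  0.24708671] 0.0008249841180320017 [1.18950256 0.52578    0.04685104] 0.06412643846038818
```

Emit:
send_rows(commands="0.3 -2.9 -4.0 0 0 0 0; 0.3 -2.9 -4.0 0 0 0 0; 0.3 -2.9 -4.0 0 0 0 0; 0.3 -2.9 -4.0 0 0 0 0; 0.3 -2.9 -4.0 0 0 0 0; 0.3 0 0 4 0 0 0; 0.3 0 0 4 0 0 0; 0.3 0 0 4 0 0 0; 0.3 0 0 2 0 0 0; 0.3 0 0 0 0 0 0")

```text
time: 2.1
tcp_pos: [0.4833, 0.035, 0.0714]
eef_rot: [[-0.973, 0.232, -0.005], [0.232, 0.973, -0.0], [0.005, -0.001, -1.0]]
ft_force: [0.9, 0.2, -0.1]
width: 0.064
finger_force: 0.0
```

```bash
python3 -c "
from h import *
o,t,w=tool();print(o['time'],o['tcp_pos'],t,w,o['ft_force'],o['width'])
for n in('top',): f=grab(n); save(f,'a1.png',(200,100,420,290),3)"
```

```text
2.1 [0.48329408 0.03496638 0.0714025 ] [-0.10697792  0.04829911] 0.0002692682972134375 [ 0.87296024  0.24400251 -0.13607898] 0.06396857364642089
```

View pics/a1.png

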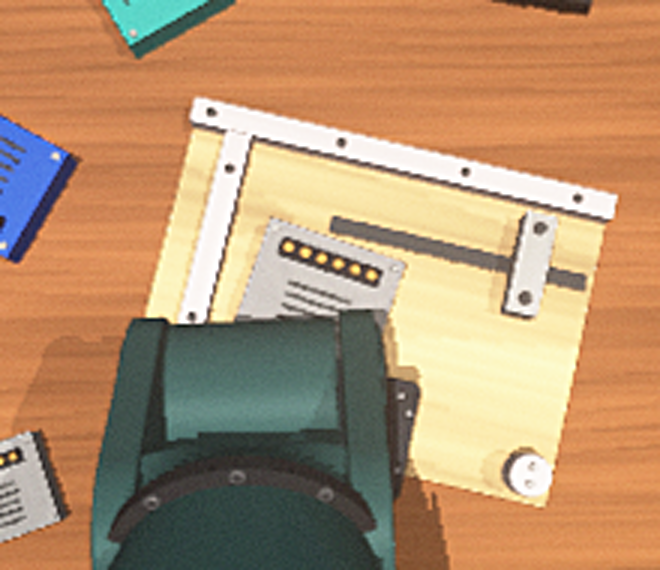

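The picture shows the gripper over the near edge of the jig, the housing untouched, and the coil and capacitor clear. Going down and starting to push.

Emit:
send_rows(commands="0.3 0 -0.7 2.5 0 0 0; 0.3 0 0 2.0 0 0 0; 0.3 0 0 0.2 0 0 0; 0.3 -1.0 0 0 0 0 0; 0.3 -1.0 0 0 0 0 0; 0.3 -0.7 0 0 0 0 0; 0.3 -0.7 0 0 0 0 0; 0.3 -0.7 0 0 0 0 0; 0.3 -0.7 0 0 0 0 0; 0.3 -0.7 0 0 0 0 0")

```text
time: 3.15
tcp_pos: [0.5374, 0.0155, 0.0271]
eef_rot: [[-0.973, 0.232, -0.001], [0.232, 0.973, 0.0], [0.001, -0.0, -1.0]]
ft_force: [-5.0, 1.5, 4.7]
width: 0.0641
finger_force: 3.0
```

```bash
python3 -c "
from h import *
o,t,w=tool();print(o['time'],o['tcp_pos'],t,w,o['ft_force'],o['width'],o['moment'])"
```

```text
3.15 [0.53736582 0.01549603 0.02705731] [-0.04986356  0.04191174] 0.000562473381704176 [-5.0255985   1.45902219  4.74313092] 0.0640781390701554 [0.27058767 0.96313198 0.08830357]
```

Emit:
send_rows(commands="0.3 -0.6 0 0 0 0 0; 0.3 -0.6 0 0 0 0 0; 0.3 -0.6 0 0 0 0 0; 0.3 -0.5 0 0 0 0 0; 0.3 -0.4 0 0 0 0 0; 0.3 -0.3 0 0 0 0 0; 0.3 0 0 0 0 0 0")

```text
time: 3.85
tcp_pos: [0.5671, 0.0085, 0.027]
eef_rot: [[-0.973, 0.232, 0.001], [0.232, 0.973, -0.0], [-0.001, 0.0, -1.0]]
ft_force: [0.0, 0.8, -0.0]
width: 0.0639
finger_force: 0.2
```

```bash
python3 -c "
from h import *
o,t,w=tool();print(o['time'],o['tcp_pos'],t,w,o['ft_force'],o['width'],o['moment'])"
```

```text
3.85 [0.56710176 0.00848701 0.02702178] [-0.01931286  0.04199649] 0.0004406542555952242 [ 0.00815165  0.75164568 -0.02338138] 0.06393693978726203 [-0.01720729  0.08504755 -0.0198072 ]
```

Emit:
send_rows(commands="0.3 -0.3 0 0 0 0 0; 0.3 -0.3 0 0 0 0 0; 0.3 -0.2 0 0 0 0 0; 0.3 0 0 0 0 0 0")

```text
time: 4.25
tcp_pos: [0.5743, 0.0067, 0.0269]
eef_rot: [[-0.973, 0.232, -0.0], [0.232, 0.973, 0.0], [0.0, 0.0, -1.0]]
ft_force: [-2.9, 1.3, 0.8]
width: 0.0635
finger_force: 1.6
```

```bash
python3 -c "
from h import *
o,t,w=tool();print(o['time'],o['tcp_pos'],t,w,o['ft_force'],o['width'],o['moment'])"
```

```text
4.25 [0.57425344 0.00674983 0.02687183] [-0.01195327  0.04196681] 0.0003152329114387564 [-2.94281313  1.31649487  0.76827895] 0.06349072951807752 [ 0.16014827  0.52492912 -0.07489868]
```

Emit:
send_rows(commands="0.3 -0.2 0 0 0 0 0; 0.3 0 0 0 0 0 0")

```text
time: 4.45
tcp_pos: [0.5743, 0.0066, 0.0266]
eef_rot: [[-0.973, 0.232, -0.004], [0.232, 0.973, 0.0], [0.004, -0.0, -1.0]]
ft_force: [-14.4, 4.2, 9.1]
width: 0.0637
finger_force: 7.1
```

Emit:
send_rows(commands="0.3 -0.15 0 0 0 0 0; 0.3 0 0 0 0 0 0")

```text
time: 4.65
tcp_pos: [0.5744, 0.0065, 0.0263]
eef_rot: [[-0.973, 0.232, -0.007], [0.232, 0.973, 0.001], [0.007, -0.001, -1.0]]
ft_force: [-21.3, 6.8, 15.1]
width: 0.0638
finger_force: 11.1
```

Emit:
send_rows(commands="0.3 1.5 0 0 0 0 0; 0.3 2.0 0 0 0 0 0; 1 0 0 -4 0 0 0; 1 0 0 -4.5 0 0 0; 1 -1.8 -4.2 0 0 0 0; 1 -1.8 -4.2 0 0 0 0; 1 -1.8 -4.2 0 0 0 0; 1 -1.8 -4.2 0 0 0 0; 1 -1.8 -4.2 0 0 0 0; 1 0 0 0 0 0 0")

```text
time: 5.65
tcp_pos: [0.5838, -0.2158, 0.1126]
eef_rot: [[-0.972, 0.235, 0.003], [0.235, 0.972, -0.002], [-0.004, -0.001, -1.0]]
ft_force: [0.3, -0.5, -0.5]
width: 0.003
finger_force: 0.0
```

```bash
python3 -c "
from h import *
o,t,w=tool();print(o['time'],o['tcp_pos'],t,w,o['ft_force'],o['width'])
f=grab('top'); save(f,'a2.png',(200,100,440,290),3); f=grab('scene'); save(f,'a2s.png',(230,140,400,270),4)"
```

```text
5.65 [ 0.58383484 -0.2157613   0.11256116] [ 0.04901592 -0.17224281] -0.002842757222209419 [ 0.32378506 -0.47995192 -0.50774443] 0.003028757801974996
```

View pics/a2.png

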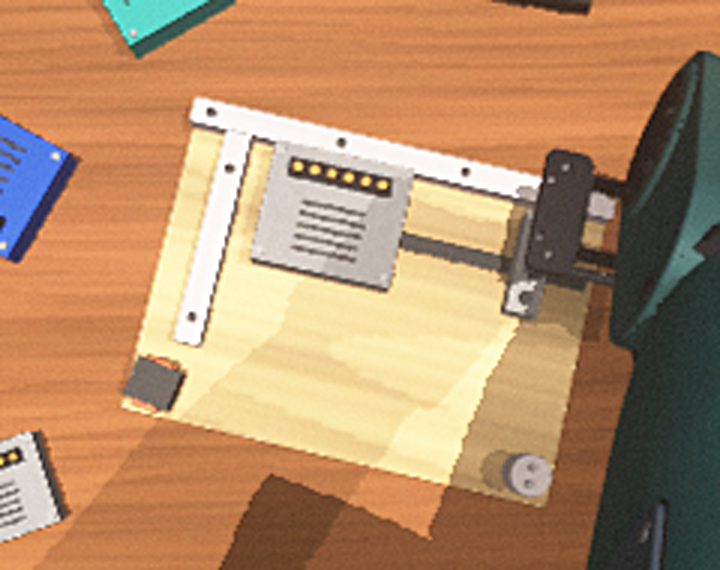

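The picture shows the housing flush along the rail, with its far edge running (275,145) to (412,172). The coil and capacitor have not moved. The shut fingers are outside the jaw at about (530,290).

Emit:
send_rows(commands="1 0 0 4 0 0 0; 1 0 0 4 0 0 0; 1 0 0 0.6 0 0 0.003; 1 0 1.0 0 0 0 0; 1 0 1.0 0 0 0 0; 1 0 0.5 0 0 0 0; 1 0 0.5 0 0 0 0; 1 0 0.5 0 0 0 0; 1 0 0 0 0 0 0")

```text
time: 6.65
tcp_pos: [0.5911, -0.1766, 0.0265]
eef_rot: [[-0.972, 0.234, 0.001], [0.234, 0.972, -0.0], [-0.001, -0.0, -1.0]]
ft_force: [-1.0, 0.0, 0.5]
width: 0.0006
finger_force: 0.0
```

```bash
python3 -c "
from h import *
o,t,w=tool();print(o['time'],o['tcp_pos'],t,w,o['ft_force'],o['width'])"
```

```text
6.65 [ 0.59114446 -0.17664685  0.02649604] [ 0.0470466  -0.13249998] -0.0020890221228809236 [-0.95209454  0.04262477  0.46492494] 0.000647833189636387
```

Emit:
send_rows(commands="1 0 0.6 0 0 0 0; 1 0 0.6 0 0 0 0; 1 0 0.6 0 0 0 0; 1 0 0.6 0 0 0 0; 1 0 0.6 0 0 0 0")

```text
time: 7.15
tcp_pos: [0.598, -0.1474, 0.026]
eef_rot: [[-0.972, 0.235, 0.0], [0.235, 0.972, -0.0], [-0.0, -0.0, -1.0]]
ft_force: [1.1, -3.8, 1.5]
width: 0.0004
finger_force: 1.8
```

```bash
python3 -c "
from h import *
o,t,w=tool();print(o['time'],o['tcp_pos'],t,w,o['ft_force'],o['width'])"
```

```text
7.15 [ 0.5980479  -0.14743372  0.02596761] [ 0.04698051 -0.10248231] -0.002510718070407425 [ 1.14363721 -3.8101158   1.52569735] 0.00035188596305166616
```

Emit:
send_rows(commands="1 0 0.6 0 0 0 0; 1 0 0.6 0 0 0 0; 1 0 0.6 0 0 0 0; 1 0 0.6 0 0 0 0; 1 0 0.6 0 0 0 0; 1 0 0.6 0 0 0 0; 1 0 0.6 0 0 0 0")

```text
time: 7.85
tcp_pos: [0.6076, -0.1066, 0.0259]
eef_rot: [[-0.972, 0.235, -0.0], [0.235, 0.972, 0.0], [0.0, -0.0, -1.0]]
ft_force: [1.9, -4.0, -0.2]
width: 0.0006
finger_force: 1.7
```

Emit:
send_rows(commands="1 0 0.5 0 0 0 0; 1 0 0.5 0 0 0 0; 1 0 0.4 0 0 0 0; 1 0 0.4 0 0 0 0")

```text
time: 8.25
tcp_pos: [0.6119, -0.0895, 0.0259]
eef_rot: [[-0.972, 0.234, -0.0], [0.234, 0.972, -0.0], [-0.0, -0.0, -1.0]]
ft_force: [0.4, -6.9, -0.4]
width: 0.0007
finger_force: 3.6
```

```bash
python3 -c "
from h import *
o,t,w=tool();print(o['time'],o['tcp_pos'],t,w,o['ft_force'],o['width'])"
```

```text
8.25 [ 0.61185578 -0.08948612  0.0259339 ] [ 0.04696041 -0.04291234] -0.002388032736160617 [ 0.35275184 -6.90530098 -0.37595746] 0.000654482814003986
```

Now in contact with the housing (7 N). About 14 mm to go.

Emit:
send_rows(commands="1 0 0.4 0 0 0 0; 1 0 0.4 0 0 0 0; 1 0 0.3 0 0 0 0; 1 0 0 0 0 0 0")

```text
time: 8.65
tcp_pos: [0.6144, -0.0786, 0.0259]
eef_rot: [[-0.972, 0.234, -0.0], [0.234, 0.972, -0.0], [0.0, -0.0, -1.0]]
ft_force: [1.1, -2.5, 1.3]
width: 0.0001
finger_force: 0.9
```

Emit:
send_rows(commands="1 0 0.2 0 0 0 0; 1 0 0 0 0 0 0")

```text
time: 8.85
tcp_pos: [0.6148, -0.0769, 0.0259]
eef_rot: [[-0.972, 0.235, -0.0], [0.235, 0.972, -0.0], [0.0, -0.0, -1.0]]
ft_force: [2.1, -4.3, 1.3]
width: 0.0004
finger_force: 1.8
```

Emit:
send_rows(commands="1 0 0.2 0 0 0 0; 1 0 0 0 0 0 0")

```text
time: 9.05
tcp_pos: [0.6153, -0.075, 0.0259]
eef_rot: [[-0.972, 0.235, -0.0], [0.235, 0.972, -0.0], [0.0, -0.0, -1.0]]
ft_force: [0.9, -4.0, -0.6]
width: 0.0003
finger_force: 2.1
```

```bash
python3 -c "
from h import *
o,t,w=tool();print(o['time'],o['tcp_pos'],t,w,o['ft_force'],o['width'])"
```

```text
9.05 [ 0.61529403 -0.07499546  0.02590512] [ 0.04694116 -0.02801938] -0.0025567597647231655 [ 0.8873212  -4.03844537 -0.59806302] 0.00028374043545007096
```

Emit:
send_rows(commands="1 0 0.2 0 0 0 0; 1 0 0 0 0 0 0")

```text
time: 9.25
tcp_pos: [0.6158, -0.0731, 0.0259]
eef_rot: [[-0.972, 0.235, -0.0], [0.235, 0.972, -0.0], [0.0, -0.0, -1.0]]
ft_force: [1.7, -5.4, 0.3]
width: 0.0006
finger_force: 2.2
```

Emit:
send_rows(commands="1 0 0.2 0 0 0 0; 1 0 0 0 0 0 0")

```text
time: 9.45
tcp_pos: [0.6162, -0.0713, 0.0259]
eef_rot: [[-0.972, 0.235, -0.0], [0.235, 0.972, -0.0], [0.0, -0.0, -1.0]]
ft_force: [1.3, -6.2, 0.7]
width: 0.0004
finger_force: 3.1
```

```bash
python3 -c "
from h import *
o,t,w=tool();print(o['time'],o['tcp_pos'],t,w,o['ft_force'],o['width'])
f=grab('top'); save(f,'a3.png',(240,120,410,240),4)"
```

```text
9.45 [ 0.61622813 -0.07131889  0.02590738] [ 0.04699634 -0.02422641] -0.0025203042766279438 [ 1.26245937 -6.24120529  0.68242512] 0.00043595277975074615
```

View pics/a3.png

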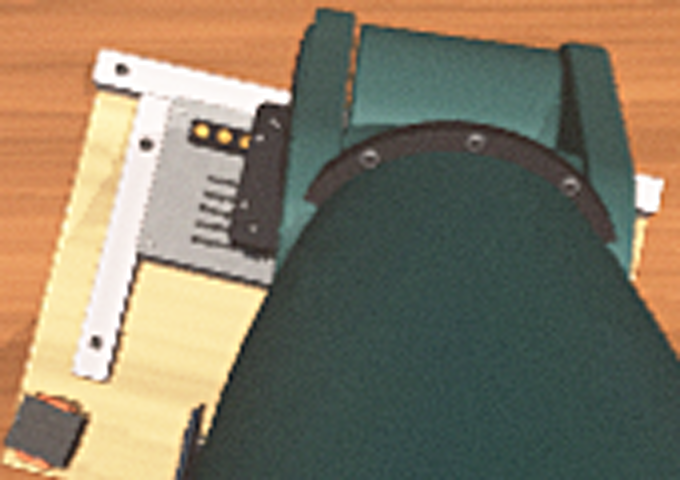

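The housing's left side is now right by the end stop, around (140,200), and its far side is still on the rail. I'll creep until the force rises.

Emit:
send_rows(commands="1 0 0.2 0 0 0 0; 1 0 0 0 0 0 0")

```text
time: 9.7
tcp_pos: [0.6163, -0.0711, 0.0259]
eef_rot: [[-0.972, 0.234, -0.001], [0.234, 0.972, -0.002], [0.0, -0.003, -1.0]]
ft_force: [-3.1, -25.9, 1.1]
width: -0.0001
finger_force: 13.2
```

Emit:
send_rows(commands="1 0 0.2 0 0 0 0; 1 0 0 0 0 0 0")

```text
time: 9.9
tcp_pos: [0.6163, -0.0709, 0.0259]
eef_rot: [[-0.972, 0.234, -0.002], [0.234, 0.972, -0.004], [0.001, -0.005, -1.0]]
ft_force: [-7.7, -46.2, 2.9]
width: 0.0004
finger_force: 23.4
```

Emit:
send_rows(commands="1 0 0.1 0 0 0 0; 1 0 0 0 0 0 0")

```text
time: 10.1
tcp_pos: [0.6163, -0.0708, 0.0259]
eef_rot: [[-0.972, 0.233, -0.002], [0.234, 0.972, -0.005], [0.001, -0.005, -1.0]]
ft_force: [-9.3, -55.1, 4.5]
width: 0.0001
finger_force: 28.3
```

Emit:
send_rows(commands="1 0 -0.4 0 0 0 0; 1 0 -1 0 0 0 0; 1 0 -3 0 0 0 0; 1 0 0 -4 0 0 0; 1 0 0 -4 0 0 0; 1 0 -4.8 0 0 0 0; 1 0 -4.8 0 0 0 0; 1 0 -4.8 0 0 0 0; 1 0 -4.8 0 0 0 0; 1 0 0 0 0 0 0")

```text
time: 11.1
tcp_pos: [0.5608, -0.2998, 0.106]
eef_rot: [[-0.971, 0.238, 0.0], [0.238, 0.971, -0.0], [-0.0, -0.0, -1.0]]
ft_force: [-0.4, -0.0, 0.9]
width: 0.0005
finger_force: 0.0
```

```bash
python3 -c "
from h import *
o,t,w=tool();print(o['time'],o['tcp_pos'],t,o['ft_force'])
f=grab('top'); save(f,'a4.png',(240,120,420,270),4); f=grab('scene'); save(f,'a4s.png',(230,130,400,270),4)"
```

```text
11.1 [ 0.56076578 -0.29981795  0.10599306] [ 0.04608826 -0.25935843] [-0.42381123 -0.04525576  0.91507153]
```

View pics/a4.png

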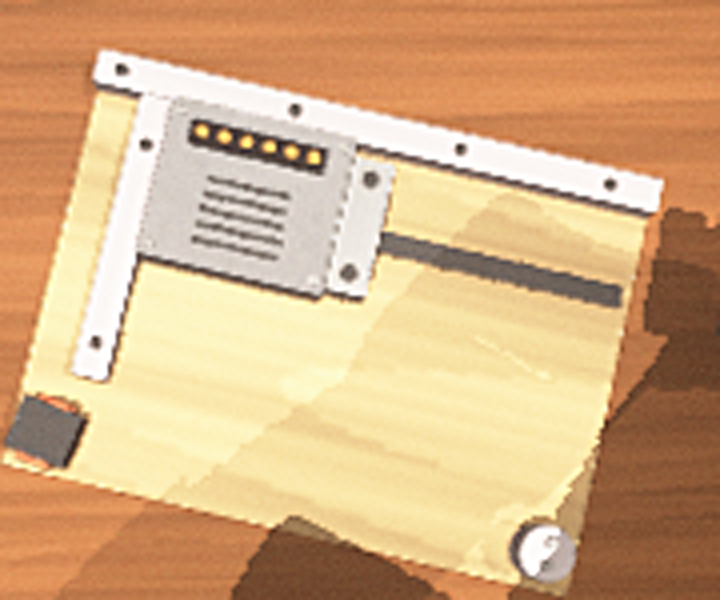

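View pics/a4s.png

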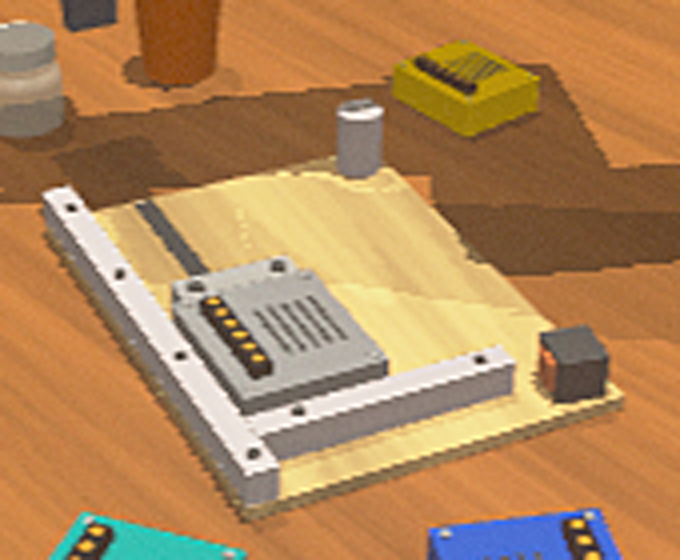

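Both pictures show the housing against the rail and end stop, with the jaw closed up at (365,230) in the top crop. The coil (45,430) and capacitor (545,550) have not moved. A quick numeric check of squareness follows.

```bash
python3 - <<'E'
from h import *
f=grab('top'); g=cv2.GaussianBlur(cv2.cvtColor(f['img'],cv2.COLOR_RGB2HSV)[:,:,1].astype(np.float32),(3,3),0)
# near top edge of housing: saturation/brightness step along jig -x, several y
v=cv2.cvtColor(f['img'],cv2.COLOR_RGB2GRAY).astype(np.float32)
for y in (.105,.085,.065,.045,.025,.015):
    xs=np.arange(-.02,.03,.0005); p=np.array([proj(f,[*toworld((x,y)),.046]) for x in xs],np.float32)
    s=cv2.remap(v,p[:,0].reshape(-1,1),p[:,1].reshape(-1,1),cv2.INTER_LINEAR).ravel()
    d=np.diff(cv2.GaussianBlur(s.reshape(-1,1),(1,9),0).ravel()); i=d.argmax(); print(y,round(xs[i]*1000,1),round(d[i],1))
E
```

```text
0.105 7.0 15.9
0.085 6.5 16.7
0.065 6.0 15.2
0.045 6.0 16.5
0.025 5.5 15.3
0.015 5.5 16.8
```

```bash
python3 - <<'E'
from h import *
f=grab('top'); v=cv2.cvtColor(f['img'],cv2.COLOR_RGB2GRAY).astype(np.float32)
def edge(z,fix,rng,vary,sgn):
    out=[]
    for c in fix:
        xs=np.arange(*rng,.0003); p=np.array([proj(f,[*toworld((x,c) if vary=='x' else (c,x)),z]) for x in xs],np.float32)
        s=cv2.remap(v,p[:,0].reshape(-1,1),p[:,1].reshape(-1,1),cv2.INTER_LINEAR).ravel()
        d=sgn*np.diff(cv2.GaussianBlur(s.reshape(-1,1),(1,11),0).ravel()); out.append(xs[d.argmax()])
    k=np.polyfit(fix,out,1); print(vary,z,'slope',k[0].round(4),'mid',np.round(np.mean(out)*1000,1),np.round(np.array(out)*1000,1))
edge(.046,np.linspace(.015,.105,12),(-.01,.02),'x',1)
edge(.034,np.linspace(-.15,-.04,14),(.09,.108),'x',1)
edge(.034,np.linspace(-.15,-.04,14),(.108,.13),'x',-1)
edge(.034,np.linspace(-.06,.0,10),(.112,.128),'y',1)
E
```

```text
x 0.046 slope 0.0209 mid 6.6 [5.3 5.6 5.9 6.5 7.1 7.1 6.2 6.5 7.1 7.4 8.  6.8]
x 0.034 slope 0.0143 mid 99.0 [ 98.7  99.   97.5  98.1  98.7  99.   99.6  98.7  98.4  99.   99.6  99.9
 100.5  99.3]
x 0.034 slope 0.0156 mid 119.1 [118.5 118.8 119.4 117.6 118.2 119.1 119.4 119.7 118.8 118.5 119.4 119.7
 120.3 120.6]
y 0.034 slope -0.0104 mid 121.4 [121.9 121.  121.3 121.9 121.3 121.9 121.6 121.  120.4 121.3]
```

```bash
python3 -c "
from h import *
print(r.hand_in())"
```

```text
the job is handed in; nothing more can be done
None
```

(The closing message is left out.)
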